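# Unstopper the reference-bar case and lay the bar in its cradle

### The arm

A 7-joint arm with a two-finger parallel gripper is mounted at the origin on a cart in front of the work surface, level with it; the furniture and walls round the work are solid. World frame = base frame: x ahead of the robot, y to its left, z up, the work surface at z = 0. Lengths are in mm, angles in rad, forces in N, time in s.
With the tool pointing down it reaches from about 400 to 850 mm from the base axis. Payload 4.5 kg.
Tool frame: the origin (TCP) lies at the very end of the fingers, on their centre line; the grasp point (between the pads) lies 19 mm behind it; y points along the fingers, x is the direction in which the jaws open and shut, and the axes are right-handed (so a half turn about y gives the same grasp; the last joint's range is limited). The gripper opens to 85 mm and grips with 20 to 120 N. Pads are 22 mm wide; open, the fingers measure 114 mm over their backs; the gripper's body (76 mm by 85 mm) begins 54 mm behind the grasp point. The pads swing forward as they close: fully open they stand 13 mm farther back than shut.
Start: joints at [1.235, 0.689, -0.195, 1.565, 0.157, 0.902, -0.215], TCP at [225.923, -582.763, 231.317] pointing down, gripper open.
Joint ranges: [-3.01, 3.01], [-0.46, 2.08], [-1.47, 1.51], [0.13, 2.56], [-1, 4.14], [0.04, 2.09], [-2.66, 2.66]. Speed limits (rad/s): [2.57, 2.57, 3.14, 3.14, 3.14, 3.14, 3.14].

### API

Orientations are given as [roll, pitch, yaw] about the fixed x, y, z axes, in that order (R = Rz(yaw) Ry(pitch) Rx(roll)).
In Python, from plant import * gives the robot as it stands.
- The arm moves only by the shell command python3 -m handwheel 'ROWS' [OPENING] [FORCE]. ROWS is JSON, a list of rows, each an object with "dp": the shift along the tool's x, y, z in mm, a list of three; "yaw": the turn about the tool's y in degrees. In form: [{"dp": [x, y, z], "yaw": yaw}, ...]. A call has 1 to 20 rows; each row is the pose to reach, as a shift and turn from the pose commanded when the call began, along the tool's axes at that moment; what a row does not reach only later rows make up. A row lasts 1/10 s, in which the tool goes at most 50 mm and 8.59 degrees, less where a joint would pass 70% of its speed; a pose out of reach is approached as far as the arm can. A call with a gripper value outside its range is refused whole. OPENING is the closure, from -1 (fully open) to 1 (shut), set as the call begins (- or left out, the last holds). The fingers move at their own pace and stop on an object; FORCE is the grip in N (left out, the last holds). Time passes only in rows, so rows that repeat a pose let the fingers close. It gives the time, the measured TCP pose, the force and the opening at its end, in the units of the state.
- observe(): the state, without advancing time (a new reading comes with each control period).
- snapshot(name): name is "side" or "top"; returns a dict with "frame" (480x640x3 uint8, blue, green, red), "z_map" (480x640 float32, mm along the optical axis (not along the pixel's ray), 0 where there is no reading), "K" (3x3 intrinsics, pixels), "xyz" and "attitude" of the camera in the world. Camera axes: x right, y up, looking along -z (the intrinsics and any distortion apply to the point x, -y, -z); pixel columns grow to the right and rows downward; lengths in mm; the calibration is good to about 2 mm. A picture is of the moment at which its call begins.
- close_job(): hands the job in, once; it reports no verdict.
The state is a dict: "t": time; "q": joint angles; "qvel": joint speeds; "joint_efforts": joint torques, N m; "ee_pos": TCP position; "ee_rot": TCP orientation; "force": force on the tool from outside, world axes, zero at the start; "wrist_torque": the same for the moment, N m; "grip_width": opening from 0.0 (shut) to 1.0 (fully open).
Only numpy, scipy, OpenCV 4.12 (cv2) and the standard library are available. Lean on these libraries where they do the work, as an engineer would, in place of code of your own. Each camera call takes 0.05 s, during which the arm holds its last target. There are 200 camera calls.

### The job

Free the tight orange-handled stopper that locks the grey storage case by rocking it to and fro along the case until both halves of its brass seal give way, pull it straight up and out and put it in the teal tray. Then lift the free end of the aluminium bar over the lip at the mouth of the case, draw the bar out endwise, put it down, take it again by its middle and lay it flat in the blue cradle, between the cheeks at both ends and centred along its length. Leave the other things on the bench where they are.

Things in the scene. Friction and masses are not known exactly. Their poses are not given: they have to be found in the camera images.
- ref_case: Grey storage case, fixed. Origin on the bench top under the bar's front end; x runs along the case from its mouth inwards, y across, z up. From x = 60 to 192 mm it is a closed box 42 mm wide, 50 mm high; inner floor z = 20, underside of roof z = 44, inside 32 mm wide. Its front is the open tongue (see case_lip). Bench clear for 200 mm in front of the mouth.
- case_lip (a point): Top centre of the dark lip at the case's mouth: 6.5 mm thick, 28 mm wide, top at z = 30 mm; 5 mm before the case's origin. Behind it, up to the box, runs a tongue 16 mm wide and 20 mm high that carries the bar's free front 60 mm; the bar overhangs it by 6 mm each side, so fingers can straddle it.
- case_slot (a point): Centre of the slot in the case's roof where the stopper stands, at the stopper's foot (z = 30 mm, top of the bar; case x = 105, y = 0). Each side of the slot (y 11 to 20, x 66 to 144) is a dark rail, 66 mm high; on the rails lie the two brass seal halves, z 67 to 75, 36 mm wide in y, within 36 mm of the slot's centre in x.
- seal_front (a joint): Brass seal half on the mouth side; slides to the case's -x, 0 to 0.012 m, friction 8 N, no spring: stays where pushed. At 0 it overlaps the stopper's shoulder by 3 mm, letting it rise only 2 mm; above 0.0035 it has let go (start up to 0.0007). The stopper's neck pushes it when the stopper leans to the mouth about its foot: 10 degrees gives about 0.006.
- seal_back (a joint): The same on the other side of the stopper: slides to the case's +x, pushed by leaning the stopper away from the mouth.
- stopper_center (a point): Centre of the loose stopper, 92 mm tall, 90 g; z from foot to head, x along the case at the start. From the foot up: black shank 20 x 18 mm to 35 mm (foot 18 x 17), steel neck 12 x 12 to 52, orange handle to 92. It leans about its foot along the case's x, up to 12 degrees, not across. Spring pads squeeze the shank: once the seal is open it lifts out against some 10 N of drag.
- stopper_handle (a point): Centre of the stopper's orange handle, 72 mm above the foot: 44 mm wide (stopper's x), 18 mm thick (y), 40 mm tall.
- bar_center (a point): Centre of the loose aluminium bar, 180 (x) x 28 (y) x 10 mm, about 220 g. It starts along the case on its floor (underside z = 20 mm), front end at case x = 0 behind the lip, front 60 mm free, the rest under the roof and held down by the stopper's foot. Its front end must rise over 10 mm (at most 18) to clear the lip; it comes out along the case's -x.
- stopper_tray: Teal plastic tray, fixed, 100 mm (x) by 160 mm (y), rim 14 mm high, floor 2 mm thick. Origin: centre of its underside, on the bench.
- bar_cradle: Blue cradle, fixed; origin on the bench under its centre, x along it. At each end (|x| 44 to 96 mm) a black support, top at z = 20 mm, between two cheeks 35 mm apart, 5 mm thick, 42 mm high. The middle 88 mm is open but for a spine 14 mm wide, 10 mm high: only there can fingers reach down beside the bar. The bar lies along x, either way round.
- blue_bottle: Bystander: white bottle with a blue cap, 50 mm across, 118 mm high; origin at the centre of its underside.
- amber_bottle: Bystander: amber bottle with a black cap, 45 mm across, 103 mm high; origin at the centre of its underside.
- lab_timer: Bystander: white timer, 60 x 70 x 23 mm; origin at the centre of its underside.
- magnifier: Bystander: pale grey loupe, 40 mm across, 36 mm high; origin at the centre of its underside.
- red_driver: Bystander: screwdriver with a red handle, 190 mm long (y), lying; origin at the centre of its underside.
- steel_caliper: Bystander: steel vernier caliper, 252 mm long (y), 70 mm wide, lying flat, 8 mm high; origin at the centre of its underside.
- air_blower: Bystander: black rubber air blower with a white nozzle, 53 mm across, 116 mm high, standing; origin at the centre of its underside.
Not all that is in view belongs to the job. What is meant by the part that bears stopper_center is not green, and is the smaller of those in its own colour.

How it is judged (in metres and radians):
On the way, in this order (a step that is already met when the one before it is completed fails the run):
1. both seal halves have been rocked open while the stopper is still in its slot (value of joint each of seal_front, seal_back above 0.0032 m and z of stopper_center in the frame of ref_case below 0.095 m), for 0.1 s.
2. the stopper is out, clear above its slot, while the bar still lies behind the lip (z of stopper_center in the frame of ref_case above 0.115 m and x of bar_center in the frame of ref_case above 0.08 m), for 0.1 s.
3. the bar has been drawn out endwise over the lip, more than half its length, in line with the case (x of bar_center in the frame of ref_case between -0.12 and -0.01 m and angle between the x axis of bar_center and the x axis of ref_case, either way round below 0.3 rad), for 0.1 s.
At the end, for the whole second after the job is handed in: The stopper rests in the teal tray, standing or lying (centre over its floor, below 58 mm). The bar rests flat on both cradle supports between the cheeks: centre within 20 mm lengthwise, 6 mm across, 4 mm in height, direction within 0.07 rad, either way round (x of stopper_center in the frame of stopper_tray between -0.05 and 0.05 m and y of stopper_center in the frame of stopper_tray between -0.08 and 0.08 m and z of stopper_center in the frame of stopper_tray below 0.058 m and linear speed of each of stopper, ref_bar below 0.02 m/s and x of bar_center in the frame of bar_cradle between -0.02 and 0.02 m and y of bar_center in the frame of bar_cradle between -0.006 and 0.006 m and z of bar_center in the frame of bar_cradle between 0.021 and 0.029 m and angle between the x axis of bar_center and the x axis of bar_cradle, either way round below 0.07 rad); the robot touches nothing.
It fails at once if a bottle, the blower, the timer, the loupe, the screwdriver or the caliper is shoved more than 3 cm (distance of any of blue_bottle, amber_bottle, air_blower, lab_timer, magnifier, red_driver, steel_caliper from where it was at the start of the episode above 0.03 m).
It fails at once if a bottle, the blower or the loupe is knocked over (angle between any of blue_bottle, amber_bottle, air_blower, magnifier's own z axis and vertical above 0.5 rad).
It also fails if it takes over 72 s, if anything falls off the work surface, if the arm or the gripper's body presses on something with over 40 N, if the wrist force passes 120 N, or if a joint passes its speed limit or range.

## Working session

There is one attempt and no reset: what is moved stays moved. The work goes in short steps, Python scripts to look and compute and a shell command to move; the robot and the scene stay as the last step left them, time stands still between calls to the robot, and variables do not carry over. Pictures are saved under pics/ and viewed, about 8 in all and at most 12, crops included, and the job is handed in when it is done.

```bash
ls; mkdir -p pics; cat > h.py <<'E'
from plant import *
import numpy as np, cv2
from scipy.spatial.transform import Rotation as R
def cam(n):
    s=snapshot(n); return s
def rot(a):
    a=np.array(a,float); return a if a.shape==(3,3) else (R.from_euler('xyz',a).as_matrix() if a.size==3 else R.from_quat(a).as_matrix())
def cloud(s):
    K=np.array(s['K']);z=s['z_map'];v,u=np.mgrid[:480,:640]
    p=np.stack([(u-K[0,2])/K[0,0]*z,-(v-K[1,2])/K[1,1]*z,-z],-1)
    P=p@rot(s['attitude']).T+np.array(s['xyz']); P[z==0]=np.nan; return P
E
python3 - <<'E'
from h import *
o=observe(); print(o)
for n in('top','side'):
    s=cam(n); print(n,s['K'],s['xyz'],s['attitude'],[k for k in s])
    cv2.imwrite(f'pics/{n}0.png',s['frame']); np.save(f'{n}0.npy',cloud(s)); 
E
```

```text
pics
{'t': 0.0, 'q': array([ 1.23481376,  0.69001126, -0.19451811,  1.5663422 ,  0.15725496,
        0.9024816 , -0.21510043]), 'qvel': array([ 2.91288988e-04, -1.31096076e-03, -8.25089761e-04,  2.52843198e-04,
       -2.41672288e-06, -9.30659372e-04,  1.08251203e-03]), 'joint_efforts': array([-7.64878132e-04, -5.39607704e+01, -1.26618415e+00, -1.58542264e+01,
        9.22443636e-03,  9.50359041e-03, -1.19810551e-05]), 'ee_pos': array([ 225.61553733, -582.16294756,  230.46760191]), 'ee_rot': array([-1.5708883 ,  0.00185363, -1.20095485]), 'force': array([0.09552161, 0.67079305, 0.48711951]), 'wrist_torque': array([-0.02402765, -0.00025028,  0.03242736]), 'grip_width': 0.9991966320915424}
top [[552.83463441   0.         324.30173404]
 [  0.         552.83463441 229.55108772]
 [  0.           0.           1.        ]] [ 395.98081223   77.84560505 1447.39339816] [ 0.17007785 -0.01756753 -1.55784372] ['frame', 'z_map', 'K', 'xyz', 'attitude']
side [[472.4520238    0.         325.68195789]
 [  0.         472.4520238  237.8590662 ]
 [  0.           0.           1.        ]] [ 85.22212578 801.25636849 865.16784516] [ 0.85482993 -0.01882293 -2.50891369] ['frame', 'z_map', 'K', 'xyz', 'attitude']
```

View pics/top0.png

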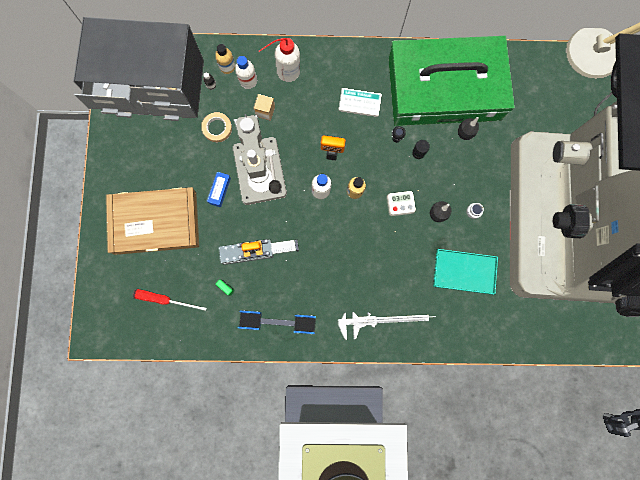

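View pics/side0.png

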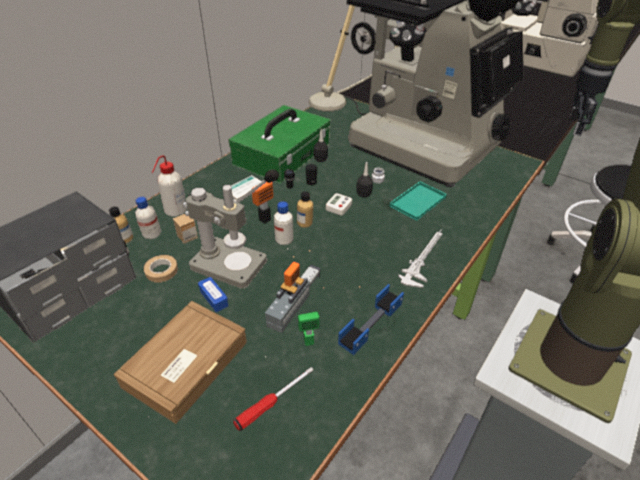

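The top view shows the candidates: orange-handled parts at (252,249), standing in the case, and at (332,145), plus a green one at (223,287). I'll enlarge to confirm which one is meant and measure positions.

```bash
python3 - <<'E'
from h import *
P=np.load('top0.npy'); im=cv2.imread('pics/top0.png')
a=cv2.resize(im[225:275,205:305],None,fx=7,fy=7,interpolation=cv2.INTER_CUBIC)
b=cv2.resize(im[120:170,282:382],None,fx=4,fy=4,interpolation=cv2.INTER_CUBIC)
c=cv2.resize(im[298:348,230:330],None,fx=4,fy=4,interpolation=cv2.INTER_CUBIC)
cv2.imwrite('pics/crop1.png',np.vstack([a,np.hstack([b,c])[:, :700]]))
np.set_printoptions(precision=1,suppress=True,linewidth=160)
hsv=cv2.cvtColor(im,cv2.COLOR_BGR2HSV)
def st(name,m,box):
    u0,u1,v0,v1=box; k=np.zeros(m.shape,bool);k[v0:v1,u0:u1]=1;k&=m&~np.isnan(P[...,0])
    q=P[k]; mx=np.median(q,0); r=cv2.minAreaRect(q[:,:2].astype(np.float32)); print(name,len(q),'med',mx,'z',np.percentile(q[:,2],[5,95]),'rect',np.round(np.array(r[0])),np.round(r[1]),round(r[2],1))
H=hsv[...,0];S=hsv[...,1];V=hsv[...,2]
org=(H>5)&(H<22)&(S>150)&(V>150)
top=lambda z:P[...,2]>z
st('org case',org,(230,280,230,270)); st('org case top',org&top(105),(230,280,230,270)); st('org2',org,(310,360,130,170))
st('case>40',top(40),(205,305,225,275)); st('case 40-58',top(40)&~top(58),(205,305,225,275)); st('case 15-40',top(15)&~top(40),(268,305,225,275))
blue=(H>100)&(H<125)&(S>120)
st('cradleL',blue&top(30),(230,265,300,345));st('cradleR',blue&top(30),(285,330,300,345));st('cradle',top(13),(230,330,300,345))
teal=(H>80)&(H<95)&(S>120); st('tray',teal,(420,510,240,305))
for n,bx in dict(blueb=(305,335,168,202),amb=(345,370,172,202),timer=(382,420,185,220),blow=(428,455,198,224),loupe=(465,488,198,222),green=(210,240,275,300),drv=(130,210,285,315),cal=(335,440,308,342),bluebox=(203,232,168,210)).items(): st(n,top(6),bx)
print('table z',np.nanmedian(P[320:340,150:200,2]))
E
```

```text
org case 63 med [581.  226.3 117.5] z [ 72.6 124.7] rect [580. 239.] [34. 51.] 10.5
org case top 38 med [584.5 230.4 121.3] z [115.3 125. ] rect [582. 235.] [18. 43.] 7.2
org2 95 med [841.4  43.5 123.5] z [ 99.3 130.6] rect [872.  38.] [60. 75.] 89.1
case>40 893 med [575.  250.9  55.3] z [ 47.1 123.5] rect [578. 257.] [ 43. 132.] 8.3
case 40-58 481 med [574.5 286.3  51. ] z [45.8 55.9] rect [578. 257.] [ 43. 132.] 8.1
case 15-40 303 med [593.4 159.7  30.8] z [25.2 35.7] rect [591. 164.] [40. 80.] 9.2
cradleL 82 med [422.4 241.2  42. ] z [37.7 47.4] rect [406. 242.] [51. 45.] 86.5
cradleR 80 med [379.6 102.8  41.9] z [37.7 48.8] rect [397. 103.] [50. 45.] 87.5
cradle 796 med [402.1 188.7  21.7] z [14.8 44.1] rect [402. 173.] [192.  46.] 86.6
tray 2376 med [ 539.3 -317.1    2.8] z [-2.5 14.4] rect [ 539. -317.] [167. 101.] 83.2
blueb 424 med [741.2  66.4  83.3] z [  7.8 120.9] rect [765.  69.] [89. 75.] 0.5
amb 325 med [742.  -22.1  72.8] z [ 11.7 104.4] rect [760. -30.] [58. 81.] 86.4
timer 612 med [ 716.7 -146.2   20.4] z [ 7.6 26.2] rect [ 722. -148.] [93. 97.] 1.0
blow 364 med [ 687.1 -240.7   56.5] z [20.7 90.9] rect [ 700. -255.] [69. 70.] 89.0
loupe 212 med [ 698.4 -340.5   27.3] z [ 7.6 37. ] rect [ 707. -350.] [54. 61.] 88.0
green 195 med [485.1 299.5  90.5] z [ 6.5 96.1] rect [490. 310.] [74. 58.] 87.8
drv 556 med [457.1 478.6  19.8] z [ 6.4 28.3] rect [455. 452.] [ 74. 205.] 0.8
cal 458 med [408.3 -64.9   7.8] z [ 6.2 11.7] rect [ 399. -109.] [ 84. 269.] 0.7
bluebox 516 med [743.5 335.3  31. ] z [ 7.2 36.1] rect [754. 343.] [107.  74.] 1.7
table z 1.032881578242268
```

View pics/crop1.png

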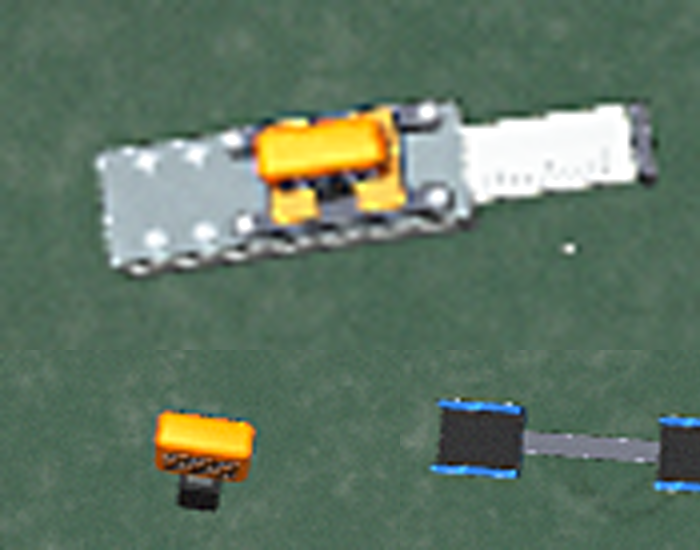

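The crop shows the stopper as the small orange handle standing in the case's roof slot, about (252,246) in the full image. The other orange part at (332,145) is wider (≥60 mm), taller and stands loose, and the third is green. So the one in the case is the one meant. The mouth and lip are at the right (crop 640,140), facing world −y. Now I go above it.

```bash
cat >> h.py <<'E'
D=np.deg2rad(98.2); cx=np.array([np.cos(D),np.sin(D)]); cy=np.array([-cx[1],cx[0]]); O=np.array([578,257.])-126*cx
def case(x,y=0): return O+x*cx+y*cy
D2=np.deg2rad(86.5); kx=np.array([np.cos(D2),np.sin(D2)]); C=np.array([402.,173.])
def go(xy,z,yaw,pose=None):
    o=observe(); Rm=R.from_euler('xyz',o['ee_rot']); d=np.array([*xy,z])-o['ee_pos']
    y0=np.degrees(o['ee_rot'][2]); dy=(yaw-y0+90)%180-90
    print('t',round(o['t'],2),'at',o['ee_pos'].round(1),'yaw',round(y0,1),'F',o['force'].round(1),'grip',round(o['grip_width'],3),'| dp',Rm.inv().apply(d).round(1),'yaw',round(-dy,1))
E
python3 -c "
from h import *
print(O,case(105)); go(case(105),190,8.2)"
```

```text
[595.97124565 132.28819491] [580.99520761 236.21469915]
t 0.1 at [ 225.6 -582.2  230.5] yaw -68.8 F [ 1.1  0.2 -0.5] grip 1.0 | dp [-634.6   41.5  627.2] yaw -77.0
```

```bash
python3 -m handwheel '[{"dp":[-32,0,31],"yaw":-4},{"dp":[-64,0,63],"yaw":-8},{"dp":[-95,0,94],"yaw":-12},{"dp":[-127,0,125],"yaw":-16},{"dp":[-159,0,157],"yaw":-20},{"dp":[-190,0,188],"yaw":-24},{"dp":[-222,0,220],"yaw":-28},{"dp":[-254,0,251],"yaw":-32},{"dp":[-286,0,282],"yaw":-36},{"dp":[-317,0,314],"yaw":-40},{"dp":[-349,0,345],"yaw":-44},{"dp":[-381,0,376],"yaw":-48},{"dp":[-412,0,408],"yaw":-52},{"dp":[-444,0,439],"yaw":-55},{"dp":[-476,0,470],"yaw":-58},{"dp":[-508,0,502],"yaw":-62},{"dp":[-540,0,533],"yaw":-66},{"dp":[-571,0,565],"yaw":-70},{"dp":[-603,0,596],"yaw":-74},{"dp":[-635,41,627],"yaw":-77}]' -1 25; python3 -m handwheel '[{"dp":[0,0,0],"yaw":0},{"dp":[0,0,0],"yaw":0},{"dp":[0,0,0],"yaw":0}]'
python3 -c "
from h import *
go(case(105),84,8.2); print(observe()['q'].round(2))
s=cam('side'); np.save('side1.npy',cloud(s)); cv2.imwrite('pics/side1.png',cv2.resize(s['frame'][200:360,220:380],None,fx=3.75,fy=3.75,interpolation=cv2.INTER_CUBIC))
s=cam('top'); cv2.imwrite('pics/top1.png',s['frame'])
"
```

```text
t: 2.1
ee_pos: [581.4, 233.5, 200.8]
ee_rot: [-1.566, -0.009, 0.146]
force: [0.7, 0.5, 0.4]
grip_width: 1.0
t: 2.4
ee_pos: [578.2, 227.3, 197.7]
ee_rot: [-1.572, -0.0, 0.141]
force: [0.2, -0.8, 0.5]
grip_width: 0.999
t 2.4 at [578.2 227.3 197.7] yaw 8.1 F [ 0.2 -0.8  0.5] grip 0.999 | dp [  4.1 113.6   8.6] yaw -0.1
[-0.19  0.75 -0.48  1.6   0.42  0.89 -0.68]
```

View pics/side1.png

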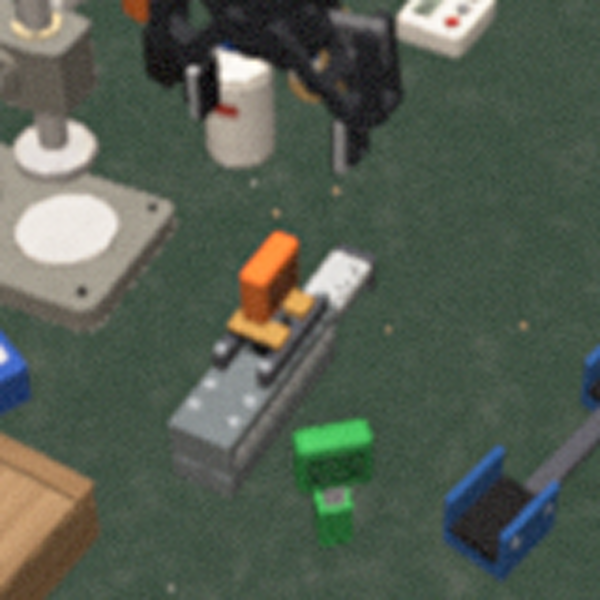

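The crop shows the open jaws above the handle (crop 270,275), turned across the case; the lip and tongue are free at (350,260). I'll cross-check the handle position from the side camera.

```bash
python3 -c "
from h import *
P=np.load('side1.npy'); d=P[...,:2]-O; x=d@cx; y=d@cy; z=P[...,2]
for z0,z1 in((85,115),(116,130),(46,56)):
    k=(abs(y)<40)&(x>55)&(x<200)&(z>z0)&(z<z1); print(z0,k.sum(),np.percentile(x[k],[3,50,97]).round(1),np.percentile(y[k],[3,50,97]).round(1),np.percentile(z[k],[50,98]).round(1))
k=(abs(y)<20)&(x>-3)&(x<58)&(z>25)&(z<36);print('bar',np.percentile(y[k],[2,50,98]),np.median(z[k]))
"
```

```text
85 135 [ 86.  117.5 125.3] [-4.7  9.6 12. ] [101.3 114.3]
116 133 [ 83.9 106.2 124.3] [-5.2  4.2 10.9] [122.7 125.8]
46 497 [ 75.5 156.4 188.8] [-15.8   5.3  23.5] [51.3 54.9]
bar [-12.46084177   2.44710527  14.97639084] 30.911715864324776
```

```bash
sed -i 's/^D2=/O=O+1.2*cy\nD2=/' h.py; python3 -m handwheel '[{"dp":[1,10,4],"yaw":0},{"dp":[3,25,8],"yaw":0},{"dp":[3,45,8],"yaw":0},{"dp":[3,65,8],"yaw":0},{"dp":[3,85,8],"yaw":0},{"dp":[3,100,8],"yaw":0},{"dp":[3,110,8],"yaw":0},{"dp":[3,113,8],"yaw":0},{"dp":[3,113,8],"yaw":0},{"dp":[3,113,8],"yaw":0}]'
python3 -c "
from h import *
go(case(105),84,8.2)"
```

```text
t: 3.5
ee_pos: [580.4, 237.5, 85.2]
ee_rot: [-1.57, -0.001, 0.143]
force: [0.2, 0.9, 0.0]
grip_width: 1.0
t 3.5 at [580.4 237.5  85.2] yaw 8.2 F [0.2 0.9 0. ] grip 1.0 | dp [-0.8  1.2 -1.4] yaw -0.0
```

```bash
python3 -m handwheel '[{"dp":[-1,0,-1],"yaw":0},{"dp":[-1,0,-1],"yaw":0},{"dp":[-1,0,-1],"yaw":0},{"dp":[-1,0,-1],"yaw":0},{"dp":[-1,0,-1],"yaw":0},{"dp":[-1,0,-1],"yaw":0},{"dp":[-1,0,-1],"yaw":0},{"dp":[-1,0,-1],"yaw":0}]' 1 25
python3 -c "
from h import *
go(case(105),84,8.2)"
```

```text
t: 4.3
ee_pos: [579.5, 236.1, 84.6]
ee_rot: [-1.571, -0.001, 0.143]
force: [1.7, -0.0, 1.2]
grip_width: 0.205
t 4.3 at [579.5 236.1  84.6] yaw 8.2 F [ 1.7 -0.   1.2] grip 0.205 | dp [ 0.2  0.6 -0.1] yaw -0.0
```

```bash
python3 -m handwheel '[{"dp":[0,0,-2],"yaw":0},{"dp":[0,0,-4],"yaw":0},{"dp":[0,0,-6],"yaw":0},{"dp":[0,0.5,-8],"yaw":0},{"dp":[0,0.5,-8],"yaw":0}]'
python3 -c "
from h import *
go(case(105),84,8.2)"
```

```text
t: 4.8
ee_pos: [579.9, 233.9, 84.8]
ee_rot: [-1.562, -0.003, 0.146]
force: [0.4, 8.0, 0.8]
grip_width: 0.207
t 4.8 at [579.9 233.9  84.8] yaw 8.4 F [0.4 8.  0.8] grip 0.207 | dp [0.2 0.8 2.2] yaw 0.2
```

```bash
python3 -m handwheel '[{"dp":[0,0,-2],"yaw":0},{"dp":[0,0,-4],"yaw":0},{"dp":[0,0,-4],"yaw":0},{"dp":[0,0,-4],"yaw":0}]'
python3 -c "
from h import *
go(case(105),84,8.2)
s=cam('side'); np.save('side2.npy',cloud(s)); cv2.imwrite('pics/side2.png',cv2.resize(s['frame'][230:360,250:380],None,fx=4.5,fy=4.5,interpolation=cv2.INTER_CUBIC))"
```

```text
t: 5.2
ee_pos: [580.5, 230.5, 85.0]
ee_rot: [-1.561, -0.003, 0.146]
force: [0.9, 8.9, 1.6]
grip_width: 0.205
t 5.2 at [580.5 230.5  85. ] yaw 8.4 F [0.9 8.9 1.6] grip 0.205 | dp [0.1 1.1 5.6] yaw 0.2
```

```bash
python3 -m handwheel '[{"dp":[0,0,-2],"yaw":0},{"dp":[0,0,-4],"yaw":0},{"dp":[0,0,-6],"yaw":0},{"dp":[0,0,-8],"yaw":0},{"dp":[0,0,-8],"yaw":0},{"dp":[0,0,-8],"yaw":0},{"dp":[0,0,-8],"yaw":0}]'
python3 -c "
from h import *
go(case(105),84,8.2)
s=cam('side'); np.save('side2.npy',cloud(s)); cv2.imwrite('pics/side2.png',cv2.resize(s['frame'][230:360,250:380],None,fx=4.5,fy=4.5,interpolation=cv2.INTER_CUBIC))"
```

```text
t: 5.95
ee_pos: [581.7, 222.4, 85.0]
ee_rot: [-1.562, -0.003, 0.146]
force: [-0.6, 8.4, 2.5]
grip_width: 0.207
t 5.95 at [581.7 222.4  85. ] yaw 8.4 F [-0.6  8.4  2.5] grip 0.207 | dp [ 0.1  1.1 13.8] yaw 0.2
```

View pics/side2.png

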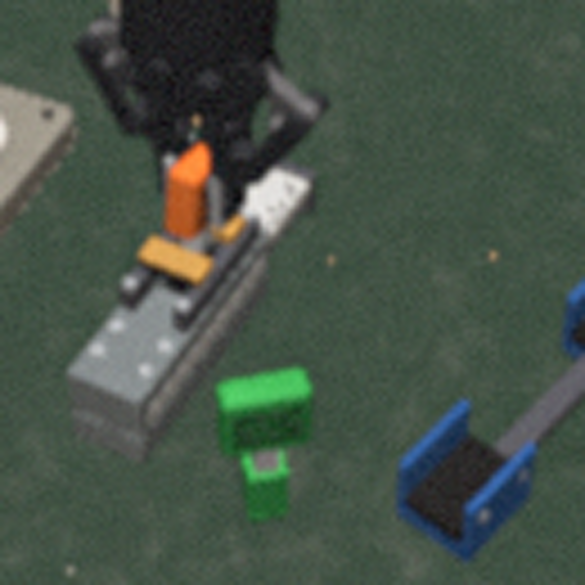

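The handle (crop 188,190) leans toward the mouth by about 14 mm at handle height, and a gap to the back seal half (175,255) shows. Now I rock it the other way.

```bash
python3 -m handwheel '[{"dp":[0,0,4],"yaw":0},{"dp":[0,0,8],"yaw":0},{"dp":[0,0,12],"yaw":0},{"dp":[0,0,16],"yaw":0},{"dp":[0,0,20],"yaw":0},{"dp":[0,0,24],"yaw":0},{"dp":[0,0,28],"yaw":0},{"dp":[0,0,31],"yaw":0},{"dp":[0,0,34],"yaw":0},{"dp":[0,0,37],"yaw":0},{"dp":[0,0,37],"yaw":0},{"dp":[0,0,37],"yaw":0},{"dp":[0,0,37],"yaw":0}]'
python3 -c "
from h import *
go(case(105),84,8.2)"
```

```text
t: 7.3
ee_pos: [578.5, 244.8, 83.6]
ee_rot: [-1.583, 0.001, 0.138]
force: [3.9, -8.5, 4.2]
grip_width: 0.207
t 7.3 at [578.5 244.8  83.6] yaw 7.9 F [ 3.9 -8.5  4.2] grip 0.207 | dp [ 0.1 -0.3 -8.8] yaw -0.3
```

```bash
python3 -m handwheel '[{"dp":[0,0,2],"yaw":0},{"dp":[0,0,4],"yaw":0},{"dp":[0,0,5],"yaw":0},{"dp":[0,0,5],"yaw":0},{"dp":[0,0,5],"yaw":0}]'
python3 -c "
from h import *
go(case(105),84,8.2)"
```

```text
t: 7.8
ee_pos: [577.8, 249.2, 83.2]
ee_rot: [-1.583, 0.001, 0.138]
force: [4.2, -9.7, 3.0]
grip_width: 0.205
t 7.8 at [577.8 249.2  83.2] yaw 7.9 F [ 4.2 -9.7  3. ] grip 0.205 | dp [  0.2  -0.6 -13.3] yaw -0.3
```

```bash
python3 -m handwheel '[{"dp":[0,0,-4],"yaw":0},{"dp":[0,0,-8],"yaw":0},{"dp":[0,0,-12],"yaw":0},{"dp":[0,0,-16],"yaw":0},{"dp":[0,0,-20],"yaw":0},{"dp":[0,0,-23],"yaw":0},{"dp":[0,0,-23],"yaw":0},{"dp":[0,0,-23],"yaw":0}]'
python3 -c "
from h import *
go(case(105),84,8.2)"
```

```text
t: 8.6
ee_pos: [578.9, 240.2, 84.8]
ee_rot: [-1.563, -0.003, 0.146]
force: [3.0, 6.9, -1.0]
grip_width: 0.204
t 8.6 at [578.9 240.2  84.8] yaw 8.4 F [ 3.   6.9 -1. ] grip 0.204 | dp [ 0.3  0.7 -4.3] yaw 0.2
```

```bash
python3 -m handwheel '[{"dp":[0,0,-2],"yaw":0},{"dp":[0,0,-4],"yaw":0},{"dp":[0,0,-5],"yaw":0},{"dp":[0,0,-5],"yaw":0},{"dp":[0,0,-5],"yaw":0}]'
python3 -m handwheel '[{"dp":[0,0,2],"yaw":0},{"dp":[0,0,3],"yaw":0},{"dp":[0,-2,4],"yaw":0},{"dp":[0,-5,4],"yaw":0},{"dp":[0,-8,4],"yaw":0},{"dp":[0,-12,4],"yaw":0},{"dp":[0,-16,4],"yaw":0},{"dp":[0,-16,4],"yaw":0}]' 1 70
python3 -c "
from h import *
go(case(105),184,8.2)"
```

```text
t: 9.1
ee_pos: [579.7, 234.8, 84.6]
ee_rot: [-1.564, -0.002, 0.146]
force: [2.7, 6.3, -0.4]
grip_width: 0.203
t: 9.9
ee_pos: [579.5, 228.5, 91.2]
ee_rot: [-1.577, 0.006, 0.141]
force: [16.5, 2.6, -55.9]
grip_width: 0.2
t 9.9 at [579.5 228.5  91.2] yaw 8.1 F [ 16.5   2.6 -55.9] grip 0.2 | dp [  0.8 -92.9   6.9] yaw -0.1
```

```bash
python3 -c "
from h import *
s=cam('side'); a=s['frame'][245:325,260:340]
cv2.imwrite('pics/side3.png',cv2.resize(a,None,fx=7.5,fy=7.5,interpolation=cv2.INTER_CUBIC)); np.save('side3.npy',cloud(s))
go(case(105),84,8.2)"
```

```text
t 9.95 at [579.5 228.5  91.2] yaw 8.1 F [ 18.1   3.1 -55.1] grip 0.201 | dp [1.4 7.1 7.5] yaw -0.1
```

View pics/side3.png

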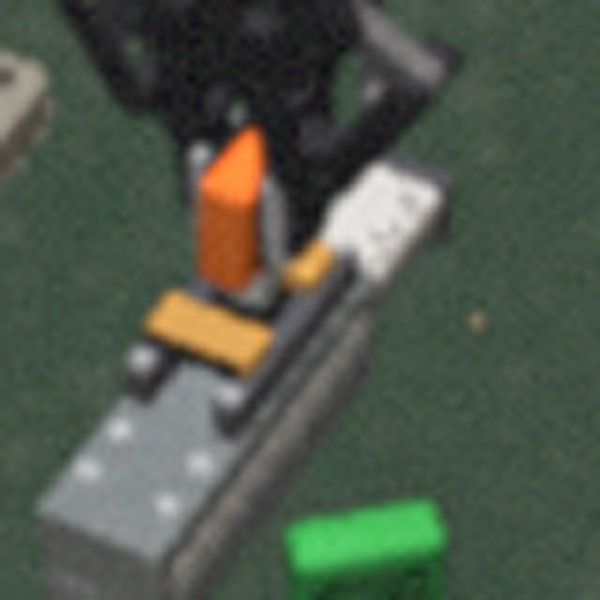

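Both seal halves look apart, but the stopper leans to the mouth and its shoulder catches. I'll lower it, stand it upright, and lift with a softer grip so it can right itself.

```bash
python3 -m handwheel '[{"dp":[0,4,0],"yaw":0},{"dp":[0,8,0],"yaw":0},{"dp":[0,12,0],"yaw":0},{"dp":[0,15,0],"yaw":0},{"dp":[0,15,0],"yaw":0},{"dp":[0,15,0],"yaw":0}]' 1 30
python3 -c "
from h import *
go(case(105),84,8.2)"
```

```text
t: 10.55
ee_pos: [579.9, 231.1, 87.3]
ee_rot: [-1.576, -0.001, 0.141]
force: [-1.0, -4.7, 17.6]
grip_width: 0.197
t 10.55 at [579.9 231.1  87.3] yaw 8.1 F [-1.  -4.7 17.6] grip 0.197 | dp [0.6 3.3 4.9] yaw -0.1
```

```bash
python3 -m handwheel '[{"dp":[0,1,3],"yaw":0},{"dp":[0,2,6],"yaw":0},{"dp":[0,3,8],"yaw":0},{"dp":[0,3,9],"yaw":0},{"dp":[0,3,9],"yaw":0}]' 1 25
python3 -c "
from h import *
go(case(105),84,8.2)"
```

```text
t: 11.05
ee_pos: [580.1, 237.4, 86.3]
ee_rot: [-1.58, -0.003, 0.14]
force: [-1.8, -9.7, 31.1]
grip_width: 0.202
t 11.05 at [580.1 237.4  86.3] yaw 8.0 F [-1.8 -9.7 31.1] grip 0.202 | dp [-0.5  2.3 -1.3] yaw -0.2
```

```bash
python3 -m handwheel '[{"dp":[0,0,0],"yaw":0},{"dp":[0,0,0],"yaw":0},{"dp":[0,0,0],"yaw":0},{"dp":[0,0,0],"yaw":0}]' 0.3
python3 -c "
from h import *
go(case(105),84,8.2)
s=cam('side'); np.save('side4.npy',cloud(s)); cv2.imwrite('pics/side4.png',cv2.resize(s['frame'][245:325,260:340],None,fx=7.5,fy=7.5,interpolation=cv2.INTER_CUBIC))
P=np.load('side4.npy'); im=s['frame'].astype(int); o=(im[...,2]>150)&(im[...,0]<70)&(im[...,1]<150); d=P[...,:2]-O; x=d@cx; y=d@cy; z=P[...,2]
for a,b in((82,92),(92,102),(102,112),(112,121)):
    k=o&(abs(y)<30)&(abs(x-105)<40)&(z>a)&(z<b); print(a,k.sum(),np.percentile(x[k],[3,97]).round(1),np.percentile(z[k],[50,98]).round(1))
"
```

```text
t: 11.45
ee_pos: [577.0, 243.0, 81.3]
ee_rot: [-1.571, 0.002, 0.144]
force: [0.2, 0.6, 1.0]
grip_width: 0.345
t 11.45 at [577.  243.   81.3] yaw 8.2 F [0.2 0.6 1. ] grip 0.345 | dp [ 1.8 -2.7 -7.3] yaw 0.0
82 6 [121.4 124.5] [87.1 89. ]Traceback (most recent call last):
  File "<string>", line 7, in <module>
    k=o&(abs(y)<30)&(abs(x-105)<40)&(z>a)&(z<b); print(a,k.sum(),np.percentile(x[k],[3,97]).round(1),np.percentile(z[k],[50,98]).round(1))
                                                                 ~~~~~~~~~~~~~^^^^^^^^^^^^^
    return _quantile_unchecked(
        a, q, axis, out, overwrite_input, method, keepdims, weights)
    return _ureduce(a,
                    func=_quantile_ureduce_func,
    ...<5 lines>...
                    overwrite_input=overwrite_input,
                    method=method)
    r = func(a, **kwargs)
    result = _quantile(arr,
                       quantiles=q,
    ...<2 lines>...
                       out=out,
                       weights=wgt)
    slices_having_nans = np.isnan(arr[-1, ...])
                                  ~~~^^^^^^^^^
IndexError: index -1 is out of bounds for axis 0 with size 0
```

View pics/side4.png

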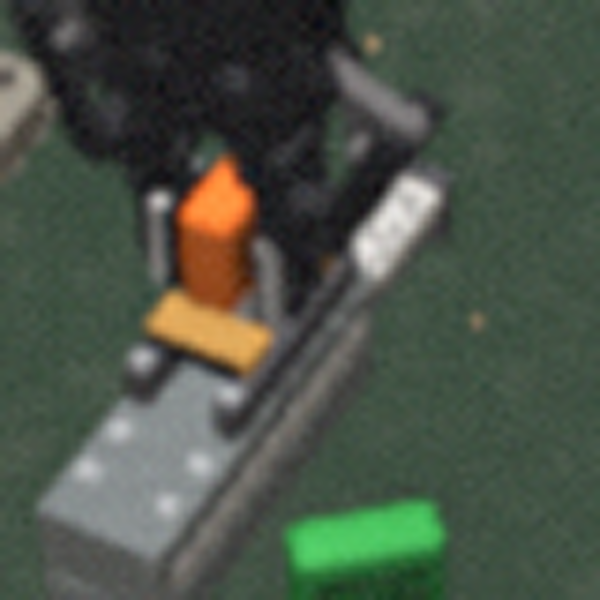

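The handle (crop 220,230) looks upright and seated, with both seal halves apart. I'll recentre, regrip and lift.

```bash
python3 -m handwheel '[{"dp":[1,-2,-4],"yaw":0},{"dp":[1,-3,-7],"yaw":0},{"dp":[1,-3,-7],"yaw":0},{"dp":[1,-3,-7],"yaw":0}]'
python3 -m handwheel '[{"dp":[0,0,0],"yaw":0},{"dp":[0,0,0],"yaw":0},{"dp":[0,0,0],"yaw":0},{"dp":[0,0,0],"yaw":0},{"dp":[0,0,0],"yaw":0}]' 1 45
python3 -m handwheel '[{"dp":[0,-1,0],"yaw":0},{"dp":[0,-2,0],"yaw":0},{"dp":[0,-4,0],"yaw":0},{"dp":[0,-6,0],"yaw":0},{"dp":[0,-8,0],"yaw":0},{"dp":[0,-10,0],"yaw":0},{"dp":[0,-10,0],"yaw":0}]'
python3 -c "
from h import *
go(case(105),84,8.2)"
```

```text
t: 11.9
ee_pos: [580.0, 235.9, 84.9]
ee_rot: [-1.571, -0.0, 0.142]
force: [0.7, 0.2, -0.4]
grip_width: 0.35
t: 12.4
ee_pos: [580.1, 236.3, 85.0]
ee_rot: [-1.571, -0.0, 0.143]
force: [0.2, 0.1, 1.3]
grip_width: 0.205
t: 13.1
ee_pos: [580.1, 236.0, 95.3]
ee_rot: [-1.571, -0.0, 0.143]
force: [-0.5, -1.0, -2.8]
grip_width: 0.203
t 13.1 at [580.1 236.   95.3] yaw 8.2 F [-0.5 -1.  -2.8] grip 0.203 | dp [-0.3 11.3  0.1] yaw -0.0
```

```bash
python3 -m handwheel '[{"dp":[0,-3,0],"yaw":0},{"dp":[0,-6,0],"yaw":0},{"dp":[0,-10,0],"yaw":0},{"dp":[0,-14,0],"yaw":0},{"dp":[0,-18,0],"yaw":0}]'
python3 -m handwheel '[{"dp":[0,-6,0],"yaw":0},{"dp":[0,-12,0],"yaw":0},{"dp":[0,-20,0],"yaw":0},{"dp":[0,-28,0],"yaw":0},{"dp":[0,-36,0],"yaw":0},{"dp":[0,-46,0],"yaw":0},{"dp":[0,-58,0],"yaw":0},{"dp":[0,-70,0],"yaw":0},{"dp":[0,-82,0],"yaw":0},{"dp":[0,-90,0],"yaw":0},{"dp":[0,-94,0],"yaw":0},{"dp":[0,-94,0],"yaw":0}]'
python3 -c "
from h import *
o=np.array([539,-317.]); go(o,180,-10)
s=cam('side'); cv2.imwrite('pics/side5.png',cv2.resize(s['frame'][170:330,240:400],None,fx=3.75,fy=3.75,interpolation=cv2.INTER_CUBIC))"
```

```text
t: 13.6
ee_pos: [579.9, 236.2, 113.3]
ee_rot: [-1.571, 0.0, 0.143]
force: [1.8, 0.0, -6.2]
grip_width: 0.208
t: 14.8
ee_pos: [580.2, 236.3, 207.5]
ee_rot: [-1.571, -0.001, 0.143]
force: [-0.9, -0.1, -1.1]
grip_width: 0.207
t 14.8 at [580.2 236.3 207.5] yaw 8.2 F [-0.9 -0.1 -1.1] grip 0.207 | dp [-119.5   27.3 -541.8] yaw 18.2
```

View pics/side5.png

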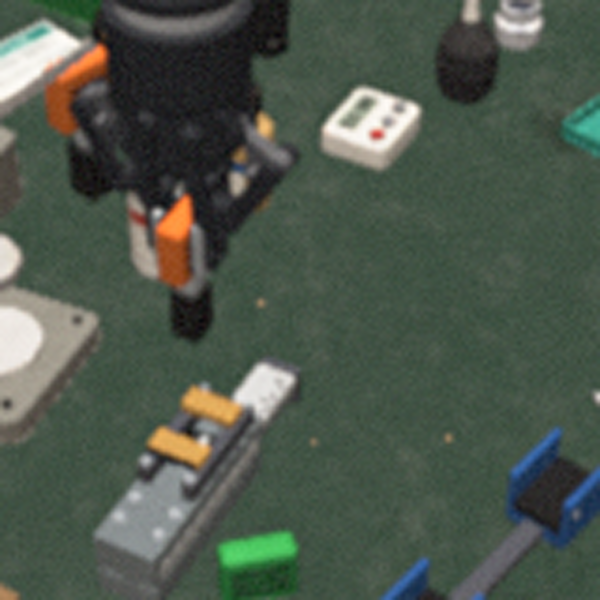

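The stopper is out: its black shank hangs at crop (190,310), the case slot is empty with the seal halves apart, and the bar still lies behind the lip. Next, the tray.

```bash
python3 -m handwheel '[{"dp":[-3,0,-14],"yaw":1},{"dp":[-7,0,-33],"yaw":1},{"dp":[-14,0,-64],"yaw":2},{"dp":[-22,0,-99],"yaw":3},{"dp":[-30,0,-134],"yaw":4},{"dp":[-37,0,-170],"yaw":5},{"dp":[-45,0,-205],"yaw":6},{"dp":[-53,0,-240],"yaw":7},{"dp":[-61,0,-275],"yaw":8},{"dp":[-68,0,-310],"yaw":9},{"dp":[-76,0,-345],"yaw":10},{"dp":[-84,0,-380],"yaw":11},{"dp":[-91,0,-415],"yaw":12},{"dp":[-99,0,-450],"yaw":13},{"dp":[-106,0,-480],"yaw":14},{"dp":[-111,0,-505],"yaw":15},{"dp":[-116,0,-525],"yaw":16},{"dp":[-118,0,-537],"yaw":17},{"dp":[-119,0,-542],"yaw":18},{"dp":[-119,0,-542],"yaw":18}]'
python3 -m handwheel '[{"dp":[0,10,0],"yaw":0},{"dp":[0,30,0],"yaw":0},{"dp":[0,55,0],"yaw":0},{"dp":[0,80,0],"yaw":0},{"dp":[0,100,0],"yaw":0},{"dp":[0,115,0],"yaw":0},{"dp":[0,122,0],"yaw":0},{"dp":[0,126,0],"yaw":0},{"dp":[0,128,0],"yaw":0},{"dp":[0,128,0],"yaw":0}]'
python3 -c "
from h import *
o=np.array([539,-317.]); go(o,59,-10)"
```

```text
t: 16.85
ee_pos: [539.4, -317.0, 206.8]
ee_rot: [-1.57, 0.0, -0.172]
force: [-0.3, 0.2, -1.8]
grip_width: 0.207
t: 17.85
ee_pos: [539.8, -317.4, 79.5]
ee_rot: [-1.571, -0.001, -0.171]
force: [-0.5, -0.6, -0.8]
grip_width: 0.208
t 17.85 at [ 539.8 -317.4   79.5] yaw -9.8 F [-0.5 -0.6 -0.8] grip 0.208 | dp [-0.9 20.5  0.2] yaw 0.2
```

```bash
python3 -m handwheel '[{"dp":[0,6,0],"yaw":0},{"dp":[0,12,0],"yaw":0},{"dp":[0,16,0],"yaw":0},{"dp":[0,18,0],"yaw":0},{"dp":[0,20,0],"yaw":0},{"dp":[0,21,0],"yaw":0},{"dp":[0,22,0],"yaw":0},{"dp":[0,23,0],"yaw":0},{"dp":[0,23,0],"yaw":0}]'
```

```text
t: 18.75
ee_pos: [539.6, -317.3, 57.0]
ee_rot: [-1.571, -0.0, -0.171]
force: [-1.3, 0.4, 6.2]
grip_width: 0.203
```

Contact with 6 N, so I release and rise.

```bash
python3 -m handwheel '[{"dp":[0,-0.5,0],"yaw":0},{"dp":[0,-0.5,0],"yaw":0},{"dp":[0,-0.5,0],"yaw":0},{"dp":[0,-0.5,0],"yaw":0},{"dp":[0,-0.5,0],"yaw":0}]' -1
python3 -m handwheel '[{"dp":[0,-10,0],"yaw":0},{"dp":[0,-30,0],"yaw":0},{"dp":[0,-60,0],"yaw":0},{"dp":[0,-90,0],"yaw":0},{"dp":[0,-120,0],"yaw":0},{"dp":[0,-135,0],"yaw":0},{"dp":[0,-140,0],"yaw":0},{"dp":[0,-140,0],"yaw":0}]'
python3 -c "
from h import *
go(case(30),140,8.2)
s=cam('side'); P=cloud(s); im=s['frame'].astype(int); o=(im[...,2]>130)&(im[...,0]<90)&(im[...,1]<150)&(abs(P[...,0]-539)<60)&(abs(P[...,1]+317)<90)
print('stopper',o.sum(),np.median(P[o],0) if o.any() else '', P[o][:,2].max() if o.any() else '')
d=P[...,:2]-O; x=d@cx; y=d@cy; z=P[...,2]
k=(abs(y)<25)&(x>-15)&(x<58)&(z>15)&(z<60)
for a in range(-15,58,8):
    q=k&(x>=a)&(x<a+8); print(a,q.sum(),np.percentile(y[q],[3,97]).round(1),np.median(z[q]).round(1)) if q.any() else 0
"
```

```text
t: 19.25
ee_pos: [539.4, -317.3, 56.4]
ee_rot: [-1.571, 0.0, -0.171]
force: [-1.0, -0.4, -1.3]
grip_width: 0.996
t: 20.05
ee_pos: [539.6, -317.4, 197.3]
ee_rot: [-1.571, -0.001, -0.171]
force: [-0.4, 0.9, 0.1]
grip_width: 1.0
t 20.05 at [ 539.6 -317.4  197.3] yaw -9.8 F [-0.4  0.9  0.1] grip 1.0 | dp [-31.6  57.  480.9] yaw -18.0
stopper 109 [ 536.78511238 -305.08158186   92.23773381] 495.9551892374902
-15 13 [-11.1  11.9] 30.1
-7 27 [-12.8  13.3] 31.0
1 33 [-13.4  12.8] 30.9
9 30 [-12.   13.3] 30.9
17 26 [-13.5  13.1] 30.6
25 30 [-13.8  13.4] 30.8
33 17 [-10.7  13.6] 31.6
41 2 [13.8 14. ] 29.7
49 3 [17.3 19.3] 46.9
57 4 [20.2 20.5] 34.0
```

The stopper stands in the tray: orange top at about (537,−305), z ≈ 92. Back to the free front of the bar.

```bash
python3 -m handwheel '[{"dp":[-1,0,14],"yaw":0},{"dp":[-2,0,35],"yaw":-1},{"dp":[-4,0,65],"yaw":-2},{"dp":[-6,0,100],"yaw":-3},{"dp":[-8,0,135],"yaw":-4},{"dp":[-10,0,170],"yaw":-6},{"dp":[-12,0,205],"yaw":-7},{"dp":[-14,0,240],"yaw":-8},{"dp":[-16,0,275],"yaw":-10},{"dp":[-18,0,310],"yaw":-11},{"dp":[-20,0,345],"yaw":-12},{"dp":[-22,10,375],"yaw":-14},{"dp":[-24,20,405],"yaw":-15},{"dp":[-25,35,430],"yaw":-16},{"dp":[-26,45,450],"yaw":-17},{"dp":[-27,52,463],"yaw":-18},{"dp":[-28,57,470],"yaw":-18},{"dp":[-28,57,470],"yaw":-18},{"dp":[-28,57,470],"yaw":-18}]'
python3 -c "
from h import *
go(case(18),8,8.2)"
```

```text
t: 22.0
ee_pos: [591.8, 149.6, 139.5]
ee_rot: [-1.572, 0.0, 0.142]
force: [0.7, 0.4, 0.1]
grip_width: 1.001
t 22.0 at [591.8 149.6 139.5] yaw 8.1 F [0.7 0.4 0.1] grip 1.001 | dp [  0.4 131.5   0.5] yaw -0.1
```

```bash
python3 -m handwheel '[{"dp":[0,10,0],"yaw":0},{"dp":[0,30,0],"yaw":0},{"dp":[0,55,0],"yaw":0},{"dp":[0,80,0],"yaw":0},{"dp":[0,100,0],"yaw":0},{"dp":[0,115,0],"yaw":0},{"dp":[0,125,0],"yaw":0},{"dp":[0,130,0],"yaw":0},{"dp":[0,131,0],"yaw":0},{"dp":[0,131,0],"yaw":0}]'
python3 -m handwheel '[{"dp":[0,0,0],"yaw":0},{"dp":[0,0,0],"yaw":0},{"dp":[0,0,0],"yaw":0},{"dp":[0,0,0],"yaw":0},{"dp":[0,0,0],"yaw":0},{"dp":[0,0,0],"yaw":0}]' 1 60
python3 -c "
from h import *
go(case(18),8,8.2)"
```

```text
t: 23.0
ee_pos: [592.4, 150.8, 9.0]
ee_rot: [-1.571, -0.001, 0.143]
force: [-0.1, -0.7, -0.1]
grip_width: 1.001
t: 23.6
ee_pos: [592.3, 150.7, 8.9]
ee_rot: [-1.571, -0.001, 0.143]
force: [-0.6, -1.2, 4.3]
grip_width: 0.312
t 23.6 at [592.3 150.7   8.9] yaw 8.2 F [-0.6 -1.2  4.3] grip 0.312 | dp [-0.2  0.9 -0.8] yaw -0.0
```

```bash
python3 -m handwheel '[{"dp":[0,-3,0],"yaw":0},{"dp":[0,-6,0],"yaw":0},{"dp":[0,-9,0],"yaw":0},{"dp":[0,-12,0],"yaw":0},{"dp":[0,-13,0],"yaw":0},{"dp":[0,-13,0],"yaw":0},{"dp":[0,-13,0],"yaw":0}]'
python3 -m handwheel '[{"dp":[0,0,-3],"yaw":0},{"dp":[0,0,-7],"yaw":0},{"dp":[0,0,-12],"yaw":0},{"dp":[0,0,-18],"yaw":0},{"dp":[0,0,-24],"yaw":0},{"dp":[0,0,-30],"yaw":0},{"dp":[0,0,-30],"yaw":0}]'
python3 -c "
from h import *
go(case(18),8,8.2)"
```

```text
t: 24.3
ee_pos: [591.8, 150.5, 21.4]
ee_rot: [-1.571, 0.0, 0.143]
force: [-1.1, -0.0, -2.9]
grip_width: 0.31
t: 25.0
ee_pos: [593.8, 138.4, 21.8]
ee_rot: [-1.546, -0.004, 0.154]
force: [-4.9, 24.0, -8.8]
grip_width: 0.313
t 25.0 at [593.8 138.4  21.8] yaw 8.8 F [-4.9 24.  -8.8] grip 0.313 | dp [ 0.2 14.1 11.3] yaw 0.6
```

```bash
python3 -c "
from h import *
s=cam('side'); a=s['frame'][230:310,275:355]
cv2.imwrite('pics/side6.png',cv2.resize(a,None,fx=7.5,fy=7.5,interpolation=cv2.INTER_CUBIC))
P=cloud(s);d=P[...,:2]-O; x=d@cx; y=d@cy; z=P[...,2]
k=(abs(y)<13)&(x>-60)&(x<62)&(z>15)&(z<65)
for a in range(-40,60,6):
    q=k&(x>=a)&(x<a+6); print(a,q.sum(),z[q].round(0).astype(int)[:14]) if q.any() else 0
"
```

```text
-16 9 [44 44 45 45 43 46 44 44 42]
-10 11 [61 50 49 44 41 47 43 44 42 47 45]
-4 16 [61 57 52 43 46 45 43 44 45 47 44 45 43 44]
2 20 [60 60 59 49 49 44 49 45 45 43 44 45 46 45]
8 22 [57 52 50 47 48 44 46 44 43 43 42 46 45 47]
14 20 [63 59 50 45 44 43 45 46 45 45 44 45 42 45]
20 17 [44 45 45 42 42 45 45 46 42 44 44 45 45 41]
26 18 [45 45 44 45 43 44 44 45 47 47 43 42 44 45]
32 20 [48 47 44 44 44 45 43 46 46 48 46 42 45 44]
38 15 [44 45 44 46 45 43 45 45 48 45 46 44 43 46]
44 8 [46 44 45 47 43 46 45 45]
```

View pics/side6.png

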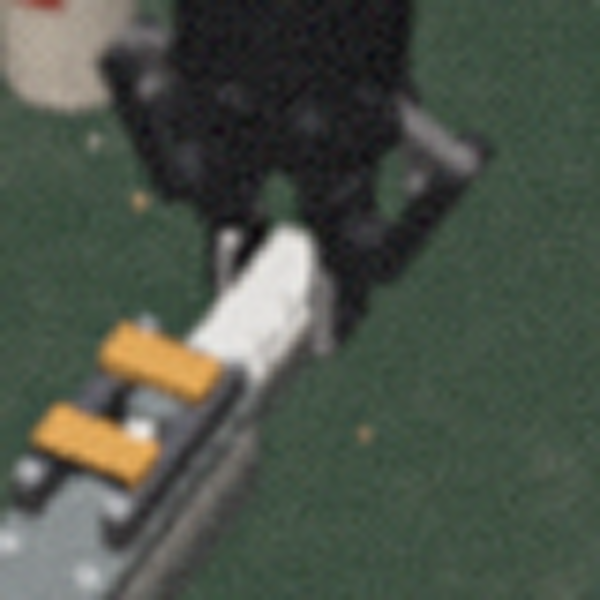

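The bar is level, over the lip (front end at case x ≈ −14) and rubbing under the roof (top at z ≈ 44). I'll lower it slightly and keep drawing.

```bash
python3 -m handwheel '[{"dp":[0,1.5,0],"yaw":0},{"dp":[0,2,0],"yaw":0},{"dp":[0,2,0],"yaw":0}]'
python3 -m handwheel '[{"dp":[0,0,-5],"yaw":0},{"dp":[0,0,-10],"yaw":0},{"dp":[0,0,-16],"yaw":0},{"dp":[0,0,-22],"yaw":0},{"dp":[0,0,-28],"yaw":0},{"dp":[0,0,-28],"yaw":0}]'
python3 -c "
from h import *
go(case(18),8,8.2)"
```

```text
t: 25.35
ee_pos: [593.9, 138.5, 21.2]
ee_rot: [-1.547, -0.005, 0.154]
force: [-8.2, 23.9, 2.2]
grip_width: 0.31
t: 25.95
ee_pos: [594.5, 136.5, 21.9]
ee_rot: [-1.512, -0.011, 0.17]
force: [-15.4, 59.6, -5.7]
grip_width: 0.314
t 25.95 at [594.5 136.5  21.9] yaw 9.8 F [-15.4  59.6  -5.7] grip 0.314 | dp [-0.1 14.7 12.8] yaw 1.6
```

The bar itself is free; the fingertips (z ≈ 22) are catching the sides of the 28 mm wide lip. I'll rest the bar on the lip, regrip shallower with the tips above z = 30, and draw again.

```bash
python3 -m handwheel '[{"dp":[0,0,8],"yaw":0},{"dp":[0,0,16],"yaw":0},{"dp":[0,0,24],"yaw":0},{"dp":[0,0,32],"yaw":0},{"dp":[0,0,40],"yaw":0},{"dp":[0,0,44],"yaw":0},{"dp":[0,0,44],"yaw":0}]'
python3 -c "
from h import *
go(case(4.5),22,8.2)"
```

```text
t: 26.65
ee_pos: [594.1, 139.5, 19.8]
ee_rot: [-1.567, -0.002, 0.145]
force: [-1.5, 7.4, -0.3]
grip_width: 0.311
t 26.65 at [594.1 139.5  19.8] yaw 8.3 F [-1.5  7.4 -0.3] grip 0.311 | dp [-0.3 -2.2 -2.9] yaw 0.1
```

Now lower gently, release, and rise to TCP z = 31.

```bash
python3 -m handwheel '[{"dp":[0,1,1],"yaw":0},{"dp":[0,1,1],"yaw":0},{"dp":[0,1,1],"yaw":0},{"dp":[0,1,1],"yaw":0},{"dp":[0,1,1],"yaw":0}]' 0
python3 -m handwheel '[{"dp":[0,-5,0],"yaw":0},{"dp":[0,-9,0],"yaw":0},{"dp":[0,-12,0],"yaw":0},{"dp":[0,-12,0],"yaw":0}]'
python3 -c "
from h import *
go(case(4.5),31.5,8.2)
s=cam('side'); P=cloud(s);d=P[...,:2]-O; x=d@cx; y=d@cy; z=P[...,2]
k=(abs(y)<11)&(x>-60)&(x<62)&(z>15)&(z<65)
for a in range(-40,60,6):
    q=k&(x>=a)&(x<a+6); print(a,q.sum(),z[q].round(0).astype(int)[:14]) if q.any() else 0
"
```

```text
t: 27.15
ee_pos: [594.1, 136.8, 18.5]
ee_rot: [-1.572, -0.0, 0.142]
force: [0.0, 1.3, -0.8]
grip_width: 0.499
t: 27.55
ee_pos: [594.2, 137.9, 31.2]
ee_rot: [-1.571, -0.001, 0.143]
force: [-0.2, 0.1, -0.0]
grip_width: 0.5
t 27.55 at [594.2 137.9  31.2] yaw 8.2 F [-0.2  0.1 -0. ] grip 0.5 | dp [-0.3 -0.3 -1.3] yaw -0.0
-16 7 [40 40 39 41 43 41 39]
-10 19 [45 44 43 40 44 41 39 42 41 42 42 42 42 41]
-4 16 [42 43 42 42 41 38 40 38 42 41 44 40 41 42]
2 15 [42 44 43 40 38 42 38 40 41 37 42 41 43 41]
8 17 [42 44 43 39 40 41 36 38 40 41 41 43 41 39]
14 15 [41 44 40 38 42 39 39 39 37 41 43 40 35 39]
20 18 [41 41 39 38 41 39 38 39 39 38 40 38 41 36]
26 14 [40 41 39 39 42 41 37 40 41 37 41 40 39 38]
32 17 [40 39 39 39 37 40 36 41 39 41 39 38 39 37]
38 7 [41 37 41 40 40 40 40]
44 1 [39]
```

```bash
python3 -m handwheel '[{"dp":[0,0,0],"yaw":0},{"dp":[0,0,0],"yaw":0},{"dp":[0,0,0],"yaw":0},{"dp":[0,0,0],"yaw":0},{"dp":[0,0,0],"yaw":0}]' 1 60
python3 -m handwheel '[{"dp":[0,-1,0],"yaw":0},{"dp":[0,-2,-4],"yaw":0},{"dp":[0,-2,-8],"yaw":0},{"dp":[0,-2,-14],"yaw":0},{"dp":[0,-2,-20],"yaw":0},{"dp":[0,-2,-26],"yaw":0},{"dp":[0,-2,-30],"yaw":0},{"dp":[0,-2,-30],"yaw":0}]'
python3 -c "
from h import *
go(case(-25),31.5,8.2)"
```

```text
t: 28.1
ee_pos: [593.7, 137.7, 30.7]
ee_rot: [-1.571, -0.0, 0.143]
force: [-1.6, -0.8, 5.1]
grip_width: 0.306
t: 28.9
ee_pos: [598.5, 107.0, 32.7]
ee_rot: [-1.571, -0.001, 0.142]
force: [-0.0, -1.1, 0.9]
grip_width: 0.306
t 28.9 at [598.5 107.   32.7] yaw 8.1 F [-0.  -1.1  0.9] grip 0.306 | dp [-0.1  1.2  0.4] yaw -0.1
```

```bash
python3 -m handwheel '[{"dp":[0,0,-6],"yaw":0},{"dp":[0,-1,-14],"yaw":0},{"dp":[0,-1,-22],"yaw":0},{"dp":[0,-2,-30],"yaw":0},{"dp":[0,-2,-38],"yaw":0},{"dp":[0,-2,-46],"yaw":0},{"dp":[0,-2,-54],"yaw":0},{"dp":[0,-2,-62],"yaw":0},{"dp":[0,-2,-70],"yaw":0},{"dp":[0,-2,-78],"yaw":0},{"dp":[0,-2,-85],"yaw":0},{"dp":[0,-2,-90],"yaw":0},{"dp":[0,-2,-90],"yaw":0}]'
python3 -c "
from h import *
go(case(-115),31.5,8.2)
s=cam('side'); P=cloud(s);d=P[...,:2]-O; x=d@cx; y=d@cy; z=P[...,2]
k=(abs(y)<11)&(x>-160)&(x<62)&(z>8)&(z<75)
for a in range(-160,60,12):
    q=k&(x>=a)&(x<a+12); print(a,q.sum(),np.median(z[q]).round(1)) if q.any() else 0
"
```

```text
t: 30.2
ee_pos: [611.0, 17.1, 34.4]
ee_rot: [-1.573, 0.0, 0.141]
force: [0.5, -0.6, 2.7]
grip_width: 0.304
t 30.2 at [611.   17.1  34.4] yaw 8.1 F [ 0.5 -0.6  2.7] grip 0.304 | dp [0.3 2.9 1.2] yaw -0.1
-136 15 44.9
-124 25 45.6
-112 25 44.7
-100 25 43.8
-88 26 44.3
-76 27 43.8
-64 26 43.6
-52 31 42.9
-40 31 42.1
-28 29 41.8
-16 35 41.4
-4 34 41.4
8 41 40.5
20 36 39.6
32 29 40.4
44 1 42.8
```

The bar is nearly level and out of the box (front at about −135, tail at about 46). Raise, draw on, and set down.

```bash
python3 -m handwheel '[{"dp":[0,-4,0],"yaw":0},{"dp":[0,-9,0],"yaw":0},{"dp":[0,-14,0],"yaw":0},{"dp":[0,-18,-2],"yaw":0},{"dp":[0,-20,-8],"yaw":0},{"dp":[0,-20,-16],"yaw":0},{"dp":[0,-20,-26],"yaw":0},{"dp":[0,-20,-36],"yaw":0},{"dp":[0,-20,-46],"yaw":0},{"dp":[0,-20,-56],"yaw":0},{"dp":[0,-20,-64],"yaw":0},{"dp":[0,-20,-69],"yaw":0},{"dp":[0,-20,-70],"yaw":0},{"dp":[0,-18,-70],"yaw":0},{"dp":[0,-12,-70],"yaw":0},{"dp":[0,-6,-70],"yaw":0},{"dp":[0,2,-70],"yaw":0},{"dp":[0,10,-70],"yaw":0},{"dp":[0,16,-70],"yaw":0},{"dp":[0,20,-70],"yaw":0}]'
python3 -m handwheel '[{"dp":[0,3,0],"yaw":0},{"dp":[0,5,0],"yaw":0},{"dp":[0,7,0],"yaw":0},{"dp":[0,8,0],"yaw":0},{"dp":[0,9,0],"yaw":0},{"dp":[0,9,0],"yaw":0}]'
python3 -c "
from h import *
go(case(-183),3,8.2)"
```

```text
t: 32.25
ee_pos: [620.4, -50.3, 13.5]
ee_rot: [-1.571, 0.001, 0.143]
force: [-0.5, 0.8, -2.2]
grip_width: 0.305
t: 32.85
ee_pos: [621.0, -50.7, 5.7]
ee_rot: [-1.571, -0.0, 0.143]
force: [-0.7, -1.8, 1.1]
grip_width: 0.302
t 32.85 at [621.  -50.7   5.7] yaw 8.2 F [-0.7 -1.8  1.1] grip 0.302 | dp [0.2 2.7 1.6] yaw -0.0
```

```bash
python3 -m handwheel '[{"dp":[0,2,0],"yaw":0},{"dp":[0,3,0],"yaw":0},{"dp":[0,3,0],"yaw":0}]'
python3 -m handwheel '[{"dp":[0,3,0],"yaw":0},{"dp":[0,3,0],"yaw":0},{"dp":[0,3,0],"yaw":0},{"dp":[0,3,0],"yaw":0},{"dp":[0,3,0],"yaw":0}]' -1
python3 -m handwheel '[{"dp":[0,-15,0],"yaw":0},{"dp":[0,-40,0],"yaw":0},{"dp":[0,-70,0],"yaw":0},{"dp":[0,-90,0],"yaw":0},{"dp":[0,-97,0],"yaw":0},{"dp":[0,-97,0],"yaw":0}]'
python3 -c "
from h import *
s=cam('side'); P=cloud(s);d=P[...,:2]-O; x=d@cx; y=d@cy; z=P[...,2]
k=(abs(y)<40)&(x>-240)&(x<-12)&(z>6)&(z<20)
r=cv2.minAreaRect(P[k][:,:2].astype(np.float32)); print(k.sum(),r,np.median(z[k]), 'case x',np.percentile(x[k],[1,99]),'y',np.percentile(y[k],[2,50,98]))
c=np.median(P[k],0); f=np.polyfit(x[k],y[k],1); print(c,'skew deg',np.degrees(np.arctan(f[0])))
go(r[0],100,8.2)"
```

```text
t: 33.15
ee_pos: [621.1, -50.5, 2.4]
ee_rot: [-1.571, -0.001, 0.143]
force: [0.8, -2.4, 2.8]
grip_width: 0.313
t: 33.65
ee_pos: [620.8, -50.1, -0.5]
ee_rot: [-1.571, -0.0, 0.143]
force: [-1.3, 0.7, -0.4]
grip_width: 0.997
t: 34.25
ee_pos: [621.6, -50.4, 98.0]
ee_rot: [-1.571, -0.003, 0.143]
force: [0.1, 0.3, -0.2]
grip_width: 0.996
502 ((609.5549926757812, 14.754188537597656), (188.1194305419922, 54.97216796875), 89.40191650390625) 11.554999014949146 case x [-201.96111177  -25.00793947] y [-12.68433571   2.67927423  15.38482026]
[608.03587882  23.60045915  11.55499901] skew deg 0.16205130895156478
t 34.3 at [620.7 -50.5  96.7] yaw 8.2 F [0.1 1.2 0. ] grip 1.002 | dp [-1.8 -3.3 66.2] yaw -0.0
```

```bash
python3 -c "
from h import *
print(case(-113)); go(case(-113),2,8.2)"
```

```text
[610.90058368  20.27232609]
t 34.3 at [620.7 -50.5  96.7] yaw 8.2 F [0.1 1.2 0. ] grip 1.002 | dp [ 0.3 94.7 71.5] yaw -0.0
```

```bash
python3 -m handwheel '[{"dp":[0,0,8],"yaw":0},{"dp":[0,0,22],"yaw":0},{"dp":[0,0,40],"yaw":0},{"dp":[0,0,56],"yaw":0},{"dp":[0,0,66],"yaw":0},{"dp":[0,5,71],"yaw":0},{"dp":[0,20,71],"yaw":0},{"dp":[0,40,71],"yaw":0},{"dp":[0,60,71],"yaw":0},{"dp":[0,78,71],"yaw":0},{"dp":[0,88,71],"yaw":0},{"dp":[0,93,71],"yaw":0},{"dp":[0,95,71],"yaw":0},{"dp":[0,95,71],"yaw":0}]'
python3 -m handwheel '[{"dp":[0,0,0],"yaw":0},{"dp":[0,0,0],"yaw":0},{"dp":[0,0,0],"yaw":0},{"dp":[0,0,0],"yaw":0},{"dp":[0,0,0],"yaw":0},{"dp":[0,0,0],"yaw":0}]' 1 60
python3 -m handwheel '[{"dp":[0,-10,0],"yaw":0},{"dp":[0,-30,0],"yaw":0},{"dp":[0,-60,0],"yaw":0},{"dp":[0,-90,0],"yaw":0},{"dp":[0,-115,0],"yaw":0},{"dp":[0,-125,0],"yaw":0},{"dp":[0,-128,0],"yaw":0},{"dp":[0,-128,0],"yaw":0}]'
python3 -c "
from h import *
np.save('grip.npy',1)
s=cam('side'); P=cloud(s);d=P[...,:2]-O; x=d@cx; y=d@cy; z=P[...,2]
k=(abs(y)<30)&(x>-240)&(x<0)&(z>120)&(z<155)
print(k.sum(),'case x',np.percentile(x[k],[1,99]),'y',np.percentile(y[k],[2,50,98]),np.median(z[k]))
go(C,130,-3.5)"
```

```text
t: 35.7
ee_pos: [611.0, 19.8, 1.6]
ee_rot: [-1.571, -0.001, 0.143]
force: [0.5, 0.8, -0.5]
grip_width: 1.0
t: 36.3
ee_pos: [611.1, 20.0, 2.1]
ee_rot: [-1.571, -0.001, 0.143]
force: [-0.7, 0.4, 5.7]
grip_width: 0.304
t: 37.1
ee_pos: [610.1, 19.6, 128.8]
ee_rot: [-1.571, 0.001, 0.143]
force: [-0.1, -0.4, -1.4]
grip_width: 0.301
484 case x [-198.7883523   -22.38231189] y [-18.52596015   2.39222558  27.57018191] 138.320954659751
t 37.15 at [609.7  19.6 128.2] yaw 8.2 F [-0.2 -0.4 -2. ] grip 0.305 | dp [-183.8   -1.4  181.4] yaw 11.7
```

```bash
python3 -c "
from h import *
s=cam('side'); Ps=cloud(s); Pt=np.load('top0.npy')
ky=np.array([-kx[1],kx[0]])
for n,P in(('side',Ps),('top',Pt)):
    d=P[...,:2]-C; x=d@kx; y=d@ky; z=P[...,2]; b=(abs(x)<110)&(abs(y)<35)
    k=b&(z>36)&(z<50)
    print(n,k.sum(),'x',np.percentile(x[k],[1,99]).round(1))
    for sx in(-1,1):
      for sy in(-1,1):
        q=k&(x*sx>40)&(y*sy>0)&(z>40); f=np.polyfit(x[q],y[q],1) if q.sum()>5 else [0,0]; print(sx,sy,q.sum(),np.percentile(y[q],[5,50,95]).round(1) if q.any() else '',np.median(z[q]).round(1),np.percentile(x[q],[2,98]).round(1))
    q=b&(z>14)&(z<27)&(abs(x)>50)&(abs(x)<90); f=np.polyfit(x[q],y[q],1); print('support y',np.percentile(y[q],[3,50,97]).round(1),'slope deg',np.degrees(f[0]))
    for sx in(-1,1): print(sx, np.percentile(y[q&(x*sx>0)],[3,50,97]).round(1))
"
```

```text
side 249 x [-98.2  92.7]
-1 -1 44 [-19.8 -17.1 -14.8] 43.2 [-98.1 -47.1]
-1 1 40 [21.  23.4 25.5] 43.2 [-98.1 -48.4]
1 -1 46 [-18.9 -16.4 -14.5] 43.0 [44.  91.2]
1 1 50 [20.6 23.1 25.5] 43.1 [42.7 91.8]
support y [-15.8   0.1  25.2] slope deg 0.07505211969318853
-1 [-15.5   0.3  25.2]
1 [-15.8  -0.1  25.2]
top 162 x [-95.4  93.6]
-1 -1 31 [-21.6 -19.6 -17.6] 42.2 [-95.2 -46.3]
-1 1 31 [18.2 20.  22.3] 42.2 [-94.4 -45.8]
1 -1 33 [-21.9 -19.8 -17.5] 42.8 [45.  92.1]
1 1 32 [18.6 20.2 22.4] 43.8 [45.8 92.6]
support y [-16.    0.4  17. ] slope deg -0.05601769065728004
-1 [-16.    0.5  16.9]
1 [-16.    0.2  17. ]
```

```bash
python3 -m handwheel '[{"dp":[-5,0,5],"yaw":1},{"dp":[-15,0,15],"yaw":2},{"dp":[-30,0,30],"yaw":3},{"dp":[-48,0,47],"yaw":4},{"dp":[-66,0,65],"yaw":5},{"dp":[-84,0,83],"yaw":6},{"dp":[-102,0,100],"yaw":7},{"dp":[-120,0,118],"yaw":8},{"dp":[-138,0,136],"yaw":9},{"dp":[-155,0,153],"yaw":10},{"dp":[-170,0,168],"yaw":11},{"dp":[-180,0,178],"yaw":11.7},{"dp":[-184,0,181],"yaw":11.7},{"dp":[-184,0,181],"yaw":11.7},{"dp":[-184,0,181],"yaw":11.7},{"dp":[-184,0,181],"yaw":11.7}]'
python3 -c "
from h import *
ky=np.array([-kx[1],kx[0]]); T=C+1.7*ky-1.7*kx; go(T,60,-3.5)
s=cam('side'); P=cloud(s); d=P[...,:2]-T; x=d@kx;y=d@ky;z=P[...,2]; k=(abs(x)<120)&(abs(y)<18)&(z>125)&(z<150); print(k.sum(),np.percentile(x[k],[1,99]),np.median(z[k]))
for a,b in((-90,-50),(50,90)):
  q=k&(x>a)&(x<b); print(q.sum(),np.percentile(y[q],[3,50,97]).round(1),np.median(z[q]).round(1))"
```

```text
t: 38.8
ee_pos: [403.6, 172.3, 129.3]
ee_rot: [-1.571, -0.001, -0.063]
force: [-0.6, -0.6, -2.5]
grip_width: 0.307
t 38.8 at [403.6 172.3 129.3] yaw -3.6 F [-0.6 -0.6 -2.5] grip 0.307 | dp [-3.3 69.3 -1.1] yaw -0.1
666 [-73.99726735  91.39786082] 138.62538212116067
38 [-8.7 -0.9  9. ] 138.9
240 [-15.   -0.3  11.5] 138.3
```

```bash
python3 -m handwheel '[{"dp":[-1,5,0],"yaw":0},{"dp":[-3,15,-1],"yaw":0},{"dp":[-3,30,-1],"yaw":0},{"dp":[-3,48,-1],"yaw":0},{"dp":[-3,62,-1],"yaw":0},{"dp":[-3,72,-1],"yaw":0},{"dp":[-3,77,-1],"yaw":0},{"dp":[-3,78,-1],"yaw":0},{"dp":[-3,78,-1],"yaw":0}]'
python3 -c "
from h import *
ky=np.array([-kx[1],kx[0]]); T=C+1.7*ky-1.7*kx; go(T,22,-3.5)
s=cam('side'); a=s['frame'][250:360,310:420]
cv2.imwrite('pics/side7.png',cv2.resize(a,None,fx=5.4,fy=5.4,interpolation=cv2.INTER_CUBIC))"
```

```text
t: 39.75
ee_pos: [399.9, 172.1, 51.4]
ee_rot: [-1.571, -0.0, -0.061]
force: [1.0, -0.1, -3.0]
grip_width: 0.306
t 39.75 at [399.9 172.1  51.4] yaw -3.5 F [ 1.  -0.1 -3. ] grip 0.306 | dp [ 0.4 29.4 -0.6] yaw -0.0
```

View pics/side7.png

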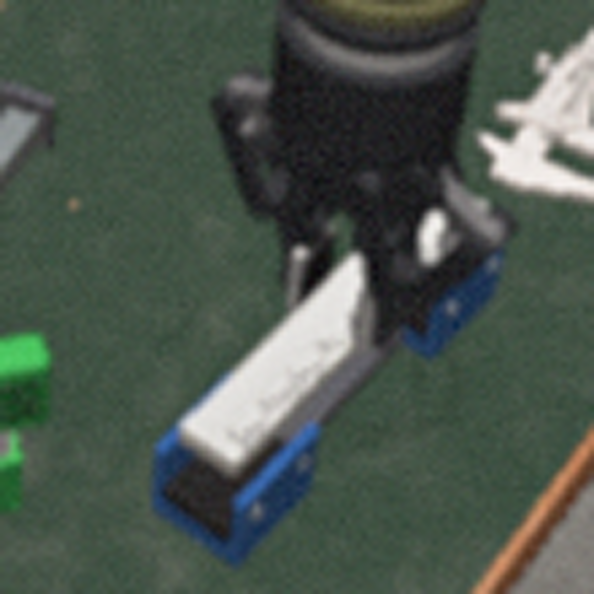

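The bar hangs above and between the cheeks (near end at crop 210,450; cheeks at 165,470 and 270,500). Lower it.

```bash
python3 -m handwheel '[{"dp":[0,4,0],"yaw":0},{"dp":[0,9,0],"yaw":0},{"dp":[0,14,0],"yaw":0},{"dp":[0,19,0],"yaw":0},{"dp":[0,24,0],"yaw":0},{"dp":[0,27,0],"yaw":0},{"dp":[0,28,0],"yaw":0},{"dp":[0,28,0],"yaw":0}]'
python3 -c "
from h import *
ky=np.array([-kx[1],kx[0]]); T=C+1.7*ky-1.7*kx; go(T,22,-3.5)"
```

```text
t: 40.6
ee_pos: [399.7, 172.1, 23.2]
ee_rot: [-1.57, 0.001, -0.062]
force: [0.4, 0.7, -2.0]
grip_width: 0.309
t 40.6 at [399.7 172.1  23.2] yaw -3.5 F [ 0.4  0.7 -2. ] grip 0.309 | dp [ 0.6  1.2 -0.6] yaw -0.0
```

```bash
python3 -m handwheel '[{"dp":[0,1,0],"yaw":0},{"dp":[0,2,0],"yaw":0},{"dp":[0,2,0],"yaw":0}]'
python3 -m handwheel '[{"dp":[0,2,0],"yaw":0},{"dp":[0,2,0],"yaw":0},{"dp":[0,2,0],"yaw":0},{"dp":[0,2,0],"yaw":0},{"dp":[0,2,0],"yaw":0}]' -1
python3 -m handwheel '[{"dp":[0,-10,0],"yaw":0},{"dp":[0,-30,0],"yaw":0},{"dp":[0,-60,0],"yaw":0},{"dp":[0,-100,0],"yaw":0},{"dp":[0,-140,0],"yaw":0},{"dp":[0,-170,0],"yaw":0},{"dp":[0,-180,0],"yaw":0},{"dp":[0,-180,0],"yaw":0}]'
python3 -c "
from h import *
ky=np.array([-kx[1],kx[0]]); T=C+1.7*ky-1.7*kx; go(T,22,-3.5)
s=cam('side'); P=cloud(s); d=P[...,:2]-T; x=d@kx;y=d@ky;z=P[...,2]; im=s['frame'].astype(int)
k=(abs(x)<100)&(abs(y)<22)&(z>24)&(z<36)&(im.min(-1)>110); print(k.sum(),np.percentile(x[k],[1,99]),np.median(z[k]))
for a,b in((-90,-50),(-30,30),(50,90)):
  q=k&(x>a)&(x<b); print(q.sum(),np.percentile(y[q],[3,50,97]).round(1),np.median(z[q]).round(1))
o=(im[...,2]>130)&(im[...,0]<90)&(im[...,1]<150)&(abs(P[...,0]-539)<60)&(abs(P[...,1]+317)<90)&(P[...,2]<120); print('stopper',np.median(P[o],0),o.sum())
a=cv2.resize(s['frame'][250:360,310:420],(400,400),interpolation=cv2.INTER_CUBIC); b=cv2.resize(s['frame'][150:260,350:460],(400,400),interpolation=cv2.INTER_CUBIC)
cv2.imwrite('pics/side8.png',np.hstack([a,b]))"
```

```text
t: 40.9
ee_pos: [399.9, 172.0, 22.0]
ee_rot: [-1.571, -0.001, -0.061]
force: [0.2, 0.4, 3.3]
grip_width: 0.305
t: 41.4
ee_pos: [399.7, 172.1, 19.4]
ee_rot: [-1.571, -0.0, -0.061]
force: [-0.4, 0.7, 0.4]
grip_width: 0.997
t: 42.2
ee_pos: [400.4, 172.1, 200.2]
ee_rot: [-1.57, -0.002, -0.062]
force: [-0.3, 0.3, -0.3]
grip_width: 1.0
t 42.2 at [400.4 172.1 200.2] yaw -3.6 F [-0.3  0.3 -0.3] grip 1.0 | dp [ -0.6 178.2  -0.8] yaw -0.1
795 [-87.28081477  90.34346832] 31.4549480830932
147 [-11.4   1.   13.8] 31.4
283 [-11.8   2.9  15.4] 31.5
184 [-11.9   1.1  13.2] 31.5
stopper [ 537.07215366 -302.0682604    90.15741566] 97
```

View pics/side8.png

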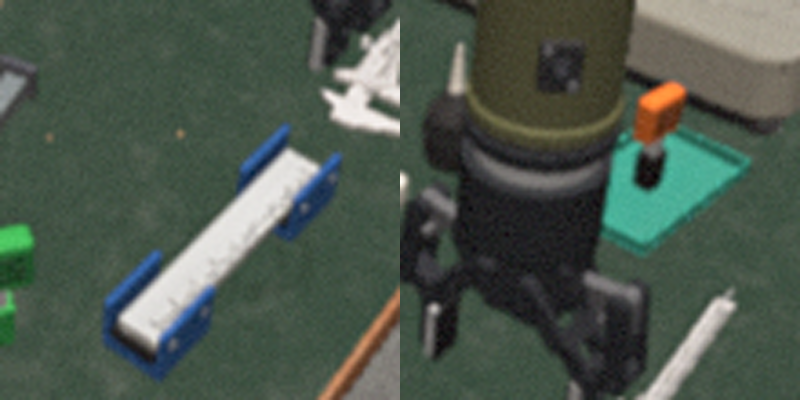

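The bar lies flat between the cheeks at both ends (left panel), its top level at about 31 mm at both ends. The stopper stands in the teal tray (right panel, 655,140). The gripper is clear and open, so I hand in.

```bash
python3 -c "
from h import *
print(close_job())"
```

```text
the job is handed in; nothing more can be done
None
```

I rocked the stopper both ways until both seal halves opened, pulled it straight up and stood it in the teal tray. I then drew the bar out over the lip, set it down, regripped it by its middle and laid it in the blue cradle. The job was handed in at about 42 s, and no verdict is reported.

**Last checks:**
- **Bar:** it lies between the cheeks at both ends. Its top is level (about 31.4 mm at each end on the side camera, which reads about 1 mm high), and it is centred within about 2 mm along and across.
- **Stopper:** it stands in the tray at about (537, −302), inside the rim.
- **Gripper:** it is open and clear, with no contact force.

**What went wrong on the way:**
- The first pull on the stopper jammed at about 56 N because it was leaning. I re-seated it upright and it then came out with only a few newtons.
- The first draw of the bar stopped at about 60 N because the fingertips caught the sides of the lip. I regripped shallower and the bar came free.
- The two cameras disagreed by about 3 mm across the case and the cradle, so I used the midpoint; grasping and placing there met no notable side force.
- I did not re-measure the other things on the bench at the end. No planned path came near them.

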